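# Lock the cam-arm coupler onto the grooved supply outlet

## Task

Close off the open supply outlet on the lab bench: pick up the steel coupler, feel it gently down over the grooved adapter on top of the outlet until it rests on the rubber seal with its two cam arms still raised, then swing both cam arms down together, neither far ahead of the other, until both are fully home against its sides and the seal is squeezed. Never force anything, leave the coupler upright and locked with nothing touching it, and leave the other things on the bench alone.

Things in the scene. Friction and masses are not known exactly. Their poses are not given: they have to be found in the camera images.
- coupler_mid (a point): Loose steel coupler, a round cap open underneath, upright on the bench: body 44 mm wide, 42 mm high. This point is on its axis, 21 mm above its lower rim. z is its axis, up; y runs along the line of its two cam arms (arm a on +y, arm b on -y); the bare sides on +x and -x are for gripping the 44 mm body.
- cam_a (a joint): Angle of cam arm a, on the coupler's +y side (rad): 0 = raised, sloping out and up 35 degrees above level (tip about 60 mm from the coupler's axis); grows as it swings out and down; 0.61 = level; 2.18 = fully home, hanging straight down against the side (57 mm over both closed arms).
- cam_b (a joint): The same for cam arm b, on the coupler's -y side; same values.
- coupler: The same coupler (about 0.36 kg); origin at the centre of its lower rim, same axes. A 24 mm wide, 8 mm high stub on top makes 50 mm in all. Bore 35.3 mm wide, without lead-in, 36 mm deep: it drops over the 33 mm lip only if within about 1.5 mm of its axis. Resting loosely on the outlet's seal its rim is about 67 mm above the bench, locked about 65 mm.
- outlet: Supply outlet fixed to the bench: round steel foot 84 mm wide, 26 mm pipe, and on top the adapter, a 33 mm wide, 10 mm thick steel lip above a 20 mm wide, 13 mm high groove, below it a 33 mm wide collar; lip's upper face 100 mm above the bench. Origin at the centre of the foot's underside, z up. More than 50 N on it from the coupler while the arms are up harms it.
- outlet_top (a point): Point on the foot's vertical axis at the height of the top of the 20 mm wide black rubber seal on the adapter, 104 mm above the bench. Pipe, adapter and seal stand 3 to 5 mm off this axis, in a level direction that is not measured: it must be felt, the coupler sliding lightly over the lip until it drops on.
- gasket (a joint): How far the rubber seal is squeezed down (m): 0 free, about 0.001 under the coupler's own weight, about 0.0025 when locked, 0.004 at most; stiffness 4 N per mm.
- capped_outlet: Another outlet fixed to the bench, already closed by a plain 52 mm wide cap without groove or arms; 74 mm high; to be left alone. Origin under its foot's centre.
- dishes: Stack of three petri dishes, 88 mm across, 43 mm high, a bystander.
- dish_single: One closed petri dish, 90 mm across, 16 mm high, a bystander.
- pen_cup: Pen cup, 76 mm across, 150 mm high with pens, a bystander.
- reagent: Amber bottle, 80 mm across, 150 mm high, a bystander.
- beaker: Glass beaker, 70 mm across, 85 mm high, a bystander.
- slide_box: Closed grey box of microscope slides, 82 by 34 mm, 28 mm high, a bystander.
- sample_jar: Small jar, 50 mm across, 60 mm high, a bystander.
- hinge_a (a point): Cam arm a: flat steel bar 14 mm wide, 3.5 mm thick, reaching 42 mm from its level hinge, which is 21 mm from the coupler's axis, 22.5 mm above its rim; origin on the hinge. Stiff: stays where left, turns at about 0.1 to 0.2 N m; near home its inner cam bites under the adapter's lip and draws the coupler down about 2 mm. More than 80 N on it bends it.
- hinge_b (a point): Cam arm b, its mirror image; origin on its hinge. Pressing down on both arms at 30 to 45 mm from the coupler's axis swings them; spread fingers pushed down to 15 to 25 mm below the hinges and then closed on the arms bring them home, 20 to 30 N per finger being plenty.
There are look-alikes about, which are no part of the job. Leave any yellow look-alike of the coupler alone.

How it is judged:
By the outcome, as a careful person would: the job done as asked, in the order asked, and still so for the second after the job is handed in, with the robot touching nothing.
It also fails if it takes over 72 s, if anything falls off the work surface, if the arm or the gripper's body presses on something with over 40 N, if the wrist force passes 120 N, or if a joint passes its speed limit or range.

## Robot

A 7-joint arm with a two-finger parallel gripper is mounted at the origin on the work surface. World frame = base frame: x ahead of the robot, y to its left, z up, the work surface at z = 0. Lengths are in m, angles in rad, forces in N, time in s.
With the tool pointing down it reaches from about 0.4 to 0.85 m from the base axis. Payload 10.4 kg.
Tool frame: the origin (TCP) lies at the very end of the fingers, on their centre line; the grasp point (between the pads) lies 19 mm behind it; z points along the fingers, y is the line along which they close (so a half turn about z gives the same grasp; the last joint's range is limited). The gripper opens to 85 mm and grips with 20 to 120 N. Pads are 22 mm wide; open, the fingers measure 114 mm over their backs; the gripper's body (76 mm by 85 mm) begins 54 mm behind the grasp point. The pads swing forward as they close: fully open they stand 13 mm farther back than shut.
Start: joints at [-0.023, 0.332, -0.065, 1.46, 0.022, 1.35, -0.088], TCP at [0.625, 0, 0.231] pointing down, gripper open.
Joint ranges: [-2.6, 2.6], [-0.5, 2.12], [-1.47, 1.34], [0.16, 2.42], [-1.27, 4.41], [0.06, 2.06], [-2.6, 2.6]. Speed limits (rad/s): [2.22, 2.22, 2.79, 2.79, 3.14, 3.14, 3.14].

## Interface

Orientations are given as [roll, pitch, yaw] about the fixed x, y, z axes, in that order (R = Rz(yaw) Ry(pitch) Rx(roll)).
In Python, from rig import ctrl, get_image, order gives the robot as it stands. The module is installed in compiled form; this text tells all that it offers.
- The arm moves only by the tool play_rows, never from a script. Its argument "increments" is a list of rows, each a list of 7 numbers: the turn, a rotation vector about the tool's x, y, z in rad, then the shift along the tool's x, y, z in mm, then the gripper command: -1 is shut, 1 is fully open, values between are in proportion. A call has 1 to 5 rows; each row shifts and turns the commanded pose from where the row before left it, along the tool's axes as they then stand; what a row does not reach is not made up. A row lasts 1/12 s, in which the tool goes at most 41.7 mm and 7.16 degrees, less where a joint would pass 70% of its speed; a pose out of reach is approached as far as the arm can. A call is refused whole if a number of a shift passes 41.7 or a number of a turn 0.125, either way. A call with a gripper value outside its range is refused whole. The fingers move at their own pace and stop on an object; the grip force is fixed at half the most. Time passes only in rows, so rows that do not move let the fingers close. It gives the time, the measured TCP pose, the force, the opening and the grip force at its end, in the units of the state.
- ctrl.read_state(): the state, without advancing time (a new reading comes with each control period).
- get_image(name): name is "scene" or "side" or "wrist"; returns a dict with "frame" (420x560x3 uint8, blue, green, red), "depth" (420x560 float32, m along the optical axis (not along the pixel's ray), 0 where there is no reading), "mtx" (3x3 intrinsics, pixels), "eye" and "attitude" of the camera in the world. Camera axes: x right, y down, z forward; pixel columns grow to the right and rows downward; lengths in m; the calibration is good to about 2 mm. The wrist camera is an equidistant fisheye: a pixel r from the principal point sees the ray r / f radians off the axis. A picture is of the moment at which its call begins.
- order.hand_in(): hands the job in; it is judged then, once.
The state is a dict: "time_s": time; "q": joint angles; "qd": joint speeds; "joint_efforts": joint torques, N m; "ee_pos": TCP position; "tool_rot": TCP orientation; "contact_force": force on the tool from outside, world axes, zero at the start; "torque": the same for the moment, N m; "gripper_width": finger opening in m; "finger_force": force on a finger pad.
Only numpy, scipy, OpenCV 4.12 (cv2) and the standard library are available. Lean on these libraries where they do the work, as an engineer would, in place of code of your own. Each camera call takes 0.05 s, during which the arm holds its last target. There are 200 camera calls.

## Working session

There is one attempt and no reset: what is moved stays moved. The work goes in short steps, Python scripts to look and compute and a tool call to move; the robot and the scene stay as the last step left them, time stands still between calls to the robot, and variables do not carry over. Pictures are saved under pics/ and viewed, at most 10 in all, crops included, and the job is handed in when it is done.

Besides the shell and the picture viewer there is one more tool, called after ">>>" as name(argument=value, ...), one argument or row to a line, values as JSON. play_rows: Moves the arm, as the interface text tells. Its arguments: {"type":"object","properties":{"increments":{"type":"array"}},"required":["increments"]}

```bash
mkdir -p pics; cat > h.py <<'E'
import numpy as np, cv2
from rig import ctrl, get_image, order
def pts(im):
    d=im["depth"];K=im["mtx"];v,u=np.mgrid[0:d.shape[0],0:d.shape[1]]
    P=np.stack([(u-K[0,2])/K[0,0]*d,(v-K[1,2])/K[1,1]*d,d],-1)
    A=np.array(im["attitude"]); 
    if A.size==3:
        from scipy.spatial.transform import Rotation as R
        A=R.from_euler('xyz',A).as_matrix()
    W=P@A.T+np.array(im["eye"]); W[d<=0]=np.nan
    return W
E
python3 - <<'E'
from h import *
s=ctrl.read_state();print(s)
ims=[]
for n in("scene","side"):
    im=get_image(n);np.save(n+".npy",im,allow_pickle=True);ims.append(im["frame"])
    print(n,im["eye"],im["attitude"],im["mtx"])
    cv2.imwrite(f"pics/{n}.png",im["frame"])
E
```

```text
{'time_s': 0.0, 'q': array([-0.02259873,  0.33289554, -0.06473847,  1.46094462,  0.02162321,
        1.34991262, -0.08849958]), 'qd': array([-0.00120972, -0.00059763,  0.00024073,  0.00103277, -0.00028587,
       -0.00037668,  0.00017663]), 'joint_efforts': array([ 4.98105128e-04, -6.25449800e+01,  4.97091911e-02, -3.91610491e+01,
        1.63588714e-02,  9.83294769e-03, -6.01235030e-06]), 'ee_pos': array([6.24617447e-01, 8.52892929e-06, 2.30499688e-01]), 'tool_rot': array([-3.14013136e+00,  7.81861938e-05,  1.57085807e+00]), 'contact_force': array([ 0.70823344,  0.85336951, -0.26054313]), 'torque': array([ 0.00469735, -0.00787879, -0.0214827 ]), 'finger_force': 0.0, 'gripper_width': 0.08539810486971747}
scene [0.91704533 0.5358219  1.16951676] [-2.6344626  -0.01326528  2.54906841] [[430.7555517    0.         281.53194527]
 [  0.         430.7555517  206.14465415]
 [  0.           0.           1.        ]]
side [ 0.36321575 -0.89757277  0.89371955] [-2.24851877  0.00729618 -0.20917901] [[509.69720041   0.         276.7425529 ]
 [  0.         509.69720041 212.32690756]
 [  0.           0.           1.        ]]
```

View pics/scene.png

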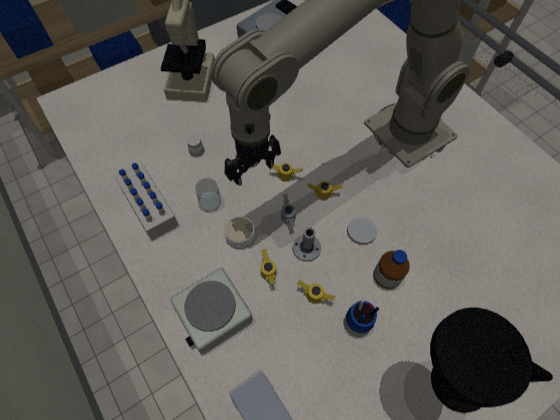

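View pics/side.png

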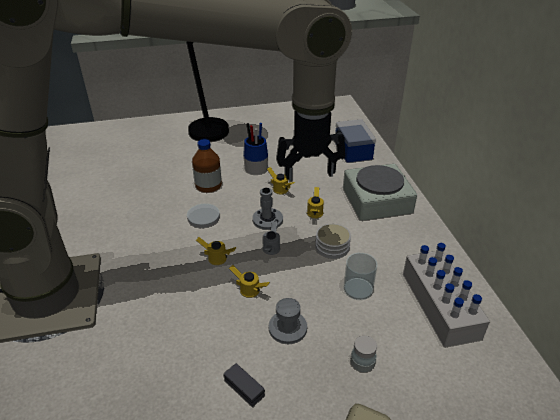

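The scene view shows the steel coupler at about (289,211) and the outlet at (308,242). The side view shows them at (271,241) and (267,202). Four yellow look-alikes stand around them. Next I'll measure with depth.

```bash
python3 - <<'E'
from h import *
for n,bc,bo in(("scene",(265,185,315,235),(285,220,335,265)),("side",(250,222,292,262),(240,180,292,232))):
    im=np.load(n+".npy",allow_pickle=True).item();W=pts(im)
    for nm,b in(("coupler",bc),("outlet",bo)):
        P=W[b[1]:b[3],b[0]:b[2]].reshape(-1,3)
        C=im["frame"][b[1]:b[3],b[0]:b[2]].reshape(-1,3).astype(int)
        grey=(C.max(1)-C.min(1))<45
        P=P[grey&np.isfinite(P[:,0])]
        print(n,nm,"zmin",np.percentile(P[:,2],5))
        for lo,hi in((.004,.012),(.015,.03),(.03,.04),(.04,.048),(.048,.06),(.06,.08),(.08,.096),(.097,.11)):
            Q=P[(P[:,2]>lo)&(P[:,2]<hi)]
            if len(Q)>3: print(lo,hi,len(Q),np.round(Q.min(0),4),np.round(Q.max(0),4),np.round(Q.mean(0),4))
a=cv2.imread("pics/scene.png")[150:310,210:370];b=cv2.imread("pics/side.png")[170:270,220:320]
c=np.hstack([cv2.resize(a,(400,400),interpolation=2),cv2.resize(b,(400,400),interpolation=2)])
cv2.imwrite("pics/crop.png",c)
im=get_image("wrist");cv2.imwrite("pics/wrist.png",im["frame"]);np.save("wrist.npy",im,allow_pickle=True);print(im["eye"],im["attitude"],im["mtx"])
E
```

```text
scene coupler zmin -0.004781109186593269
0.004 0.012 34 [ 0.4425 -0.0507  0.004 ] [0.609  0.0985 0.0091] [0.5297 0.0354 0.0052]
0.015 0.03 33 [0.527  0.0187 0.0163] [0.5691 0.0773 0.0297] [0.5577 0.0593 0.0241]
0.03 0.04 100 [0.4347 0.006  0.03  ] [0.5683 0.0984 0.04  ] [0.5457 0.048  0.0361]
0.04 0.048 132 [ 0.4352 -0.0044  0.0401] [0.574  0.0989 0.048 ] [0.5431 0.0468 0.0433]
0.048 0.06 37 [0.4534 0.001  0.0482] [0.5712 0.0979 0.0547] [0.5446 0.0476 0.0505]
0.097 0.11 62 [0.5427 0.147  0.0973] [0.5712 0.1718 0.1082] [0.5559 0.1592 0.1017]
scene outlet zmin -0.0041952622009981955
0.004 0.012 336 [0.4516 0.0595 0.004 ] [0.622  0.2176 0.012 ] [0.5633 0.1672 0.0087]
0.015 0.03 74 [0.5415 0.0588 0.0152] [0.5867 0.1931 0.0299] [0.5665 0.1551 0.0194]
0.03 0.04 29 [0.5527 0.07   0.0315] [0.57   0.1752 0.0399] [0.5611 0.114  0.0356]
0.04 0.048 21 [0.5576 0.0804 0.0407] [0.574  0.1743 0.0461] [0.5662 0.107  0.0436]
0.048 0.06 13 [0.5504 0.0979 0.0499] [0.5736 0.1779 0.0592] [0.5662 0.1666 0.0553]
0.06 0.08 53 [0.5455 0.1502 0.0612] [0.5738 0.1789 0.0796] [0.5646 0.1697 0.0716]
0.08 0.096 16 
[... 829 characters left out ...]
 0.04 52 [0.5396 0.0718 0.0305] [0.5978 0.29   0.0398] [0.5536 0.122  0.0363]
0.04 0.048 50 [0.5401 0.061  0.04  ] [0.5686 0.1596 0.0479] [0.5556 0.1155 0.0438]
0.048 0.06 37 [0.5365 0.0568 0.048 ] [0.6386 0.2483 0.0599] [0.5521 0.1408 0.0543]
0.06 0.08 96 [0.5357 0.1429 0.0601] [0.5672 0.1711 0.0797] [0.5501 0.1527 0.0718]
0.08 0.096 29 [0.5364 0.1436 0.0803] [0.5646 0.1601 0.0959] [0.55   0.1515 0.09  ]
0.097 0.11 81 [0.537  0.1429 0.097 ] [0.5662 0.1755 0.1059] [0.5513 0.158  0.1016]
[0.62402493 0.07674237 0.37263408] [2.83358182e+00 1.89312887e-03 5.05447350e-04] [[325.1922621    0.         277.29412071]
 [  0.         325.1922621  208.53865342]
 [  0.           0.           1.        ]]
```

View pics/crop.png

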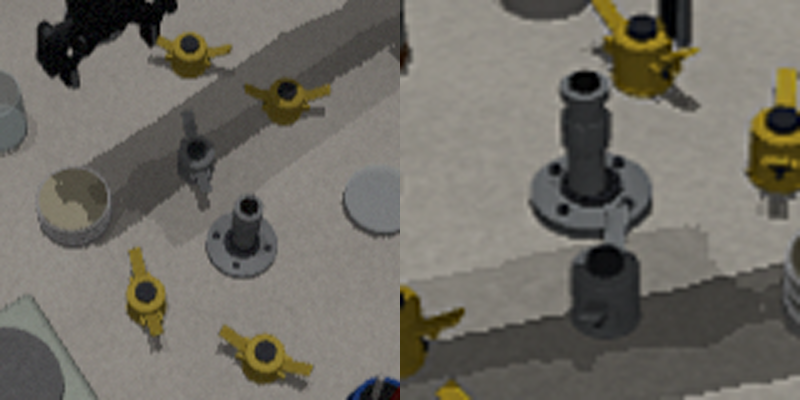

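View pics/wrist.png

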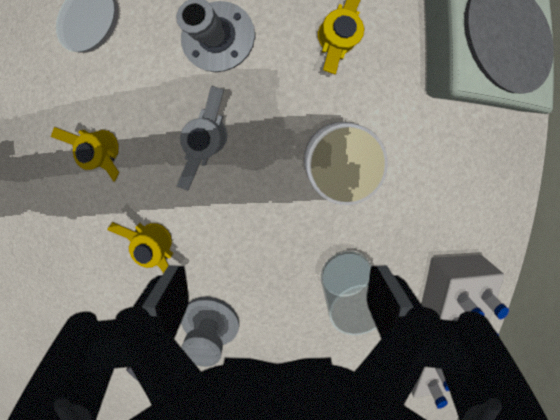

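The wrist view is the clearest: the coupler's stub is at (199,138) with its arm tips at (218,90) and (185,188). The outlet seal is at (194,14), with the foot around (218,37). I'll cast wrist rays for these points.

```bash
cat >> h.py <<'E'
from scipy.spatial.transform import Rotation as R
def wrays(im,uv):
    K=im["mtx"];uv=np.atleast_2d(uv).astype(float)
    d=(uv-[K[0,2],K[1,2]]);r=np.linalg.norm(d,axis=1);th=r/K[0,0]
    A=np.array(im["attitude"]);A=R.from_euler('xyz',A).as_matrix() if A.size==3 else A
    v=np.c_[d/np.maximum(r,1e-9)[:,None]*np.sin(th)[:,None],np.cos(th)]
    return v@A.T, np.cos(th)
def wplane(im,uv,z):
    v,_=wrays(im,uv);e=np.array(im["eye"]);return e+v*((z-e[2])/v[:,2])[:,None]
def wpts(im):
    d=im["depth"];vv,uu=np.mgrid[0:d.shape[0],0:d.shape[1]]
    v,c=wrays(im,np.c_[uu.ravel(),vv.ravel()])
    W=np.array(im["eye"])+v*(d.ravel()/c)[:,None];W[d.ravel()<=0]=np.nan
    return W.reshape(*d.shape,3)
E
python3 - <<'E'
from h import *
im=np.load("wrist.npy",allow_pickle=True).item();W=wpts(im);f=im["frame"].astype(int)
def comp(b,z,thr=55):
    m=np.zeros(f.shape[:2],np.uint8);m[b[1]:b[3],b[0]:b[2]]=(f.max(2)<thr)[b[1]:b[3],b[0]:b[2]]
    n,l,s,c=cv2.connectedComponentsWithStats(m);i=1+np.argmax(s[1:,4]);print(s[i],c[i],wplane(im,c[i],z))
comp((183,125,214,155),.050,45);comp((180,0,210,28),.104,45)
print(wplane(im,[[218,90],[185,188]],.046))
def band(b,lo,hi):
    P=W[b[1]:b[3],b[0]:b[2]].reshape(-1,3);C=f[b[1]:b[3],b[0]:b[2]].reshape(-1,3);P=P[(P[:,2]>lo)&(P[:,2]<hi)&((C.max(1)-C.min(1))<40)]
    print(b,lo,hi,len(P),P.min(0).round(4),P.max(0).round(4),P.mean(0).round(4), cv2.minEnclosingCircle((P[:,:2]*1000).astype(np.float32)))
band((160,80,240,200),.046,.055);band((170,115,225,160),.038,.0455);band((170,0,262,78),.096,.108);band((170,0,262,78),.006,.015)
P=W[80:200,160:240].reshape(-1,3);P=P[(P[:,2]>.03)];q=P[:,:2]-P[:,:2].mean(0);w,v=np.linalg.eigh(q.T@q);print("arm dir",np.degrees(np.arctan2(v[1,1],v[0,1])),P.mean(0))
E
```

```text
[188 130  22  21 355] [198.48450704 139.90985915] [[0.54392181 0.04666813 0.05      ]]
[183   4  22  21 357] [193.33333333  14.03641457] [[0.55376642 0.16066068 0.104     ]]
[[ 0.56441389  0.09650178  0.046     ]
 [ 0.52530091 -0.00436113  0.046     ]]
(160, 80, 240, 200) 0.046 0.055 518 [ 0.5156 -0.0064  0.046 ] [0.5697 0.1009 0.0515] [0.5423 0.0448 0.0489] ((543.1747436523438, 47.055931091308594), 56.301368713378906)
(170, 115, 225, 160) 0.038 0.0455 902 [0.5212 0.0256 0.0383] [0.5641 0.0688 0.0454] [0.544  0.0479 0.0414] ((543.145263671875, 46.82925033569336), 22.34418296813965)
(170, 0, 262, 78) 0.096 0.108 1005 [0.5367 0.1451 0.0961] [0.57   0.1765 0.1057] [0.5539 0.1601 0.1009] ((553.325927734375, 161.45062255859375), 16.784732818603516)
(170, 0, 262, 78) 0.006 0.015 2535 [0.5136 0.1204 0.006 ] [0.5978 0.2041 0.015 ] [0.5628 0.1557 0.0106] ((555.95263671875, 162.34153747558594), 42.344757080078125)
arm dir 67.89905514785657 [0.54388779 0.04781336 0.04214917]
```

>>> play_rows(
  increments=[
    [0,0,0,15.7,-27,0,1],
    [0,0,0,15.7,-27,10,1],
    [0,0,0,15.6,-27,20,1],
    [0,0,0.125,0,0,20,1],
    [0,0,0.125,0,0,20,1],
  ],
)

```text
time_s: 0.57
ee_pos: [0.5428, 0.0482, 0.1609]
tool_rot: [3.141, -0.0, 1.318]
contact_force: [0.8, -0.1, 1.0]
gripper_width: 0.0852
finger_force: 0.0
```

>>> play_rows(
  increments=[
    [0,0,0.125,0,0,20,1],
    [0,0,0,0,0,20,1],
    [0,0,0,0,0,0,1],
  ],
)

```text
time_s: 0.82
ee_pos: [0.5415, 0.0468, 0.1174]
tool_rot: [-3.136, 0.003, 1.196]
contact_force: [-0.1, 0.5, -1.6]
gripper_width: 0.0856
finger_force: 0.0
```

```bash
cat >> h.py <<'E'
def to(target):
    s=ctrl.read_state();p=np.array(s["ee_pos"]);Rm=R.from_euler('xyz',s["tool_rot"]).as_matrix()
    print("pos",p.round(4),"rot",np.round(s["tool_rot"],4),"F",np.round(s["contact_force"],1),"tool shift mm",(Rm.T@(np.array(target)-p)*1000).round(1),"toolY deg",np.degrees(np.arctan2(Rm[1,1],Rm[0,1])).round(2))
E
python3 - <<'E'
from h import *
to([.5435,.047,.012])
im=get_image("wrist");cv2.imwrite("pics/w2.png",im["frame"]);W=wpts(im);f=im["frame"].astype(int)
m=(W[...,2]>.036)&(W[...,2]<.056)&(np.hypot(W[...,0]-.5435,W[...,1]-.047)<.07)&((f.max(2)-f.min(2))<40)
P=W[m];q=P[:,:2]-P[:,:2].mean(0);w,v=np.linalg.eigh(q.T@q)
print(len(P),P.mean(0),np.degrees(np.arctan2(v[1,1],v[0,1])))
B=P[(P[:,2]<.0435)&(P[:,2]>.039)&(np.hypot(P[:,0]-.5435,P[:,1]-.047)<.026)];print(cv2.minEnclosingCircle((B[:,:2]*1000).astype(np.float32)))
O=W[(W[...,2]>.096)&(W[...,2]<.108)&(np.hypot(W[...,0]-.5535,W[...,1]-.161)<.022)];print(len(O));print(cv2.minEnclosingCircle((O[:,:2]*1000).astype(np.float32)) if len(O) else 0)
E
```

```text
pos [0.5415 0.0468 0.1174] rot [-3.1363e+00  3.1000e-03  1.1959e+00] F [-0.1  0.5 -1.6] tool shift mm [  1.3   2.3 105.4] toolY deg -21.48
4141 [0.5438123  0.04971453 0.04335705] 68.15980346574582
((542.65380859375, 47.151371002197266), 22.2362117767334)
3217
((553.1630249023438, 161.6286163330078), 16.738636016845703)
```

View pics/w2.png

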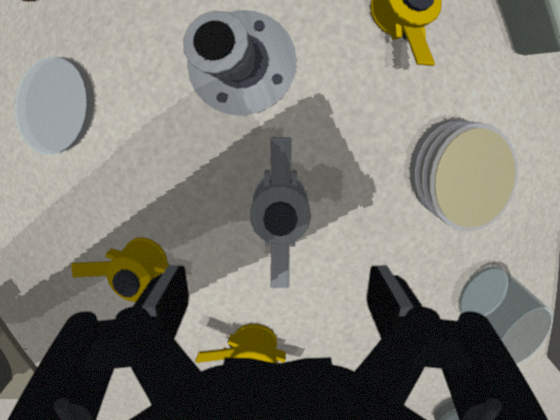

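The coupler sits at (280,215) with its arms in line with the image's vertical, so the gripper lines up with the bare sides. I'll lower and grip.

>>> play_rows(
  increments=[
    [0,0,0,1,1.7,30,1],
    [0,0,0,0,0,35,1],
    [0,0,0,0,0,30,1],
    [0,0,0,0,0,13,1],
    [0,0,0,0,0,0,1],
  ],
)

```text
time_s: 1.28
ee_pos: [0.5446, 0.0471, 0.0114]
tool_rot: [-3.138, 0.002, 1.197]
contact_force: [-0.3, -0.4, 0.4]
gripper_width: 0.0856
finger_force: 0.0
```

```bash
python3 - <<'E'
from h import *
to([.543,.047,.008])
E
```

```text
pos [0.5446 0.0471 0.0114] rot [-3.1381e+00  1.9000e-03  1.1968e+00] F [-0.3 -0.4  0.4] tool shift mm [-0.7 -1.4  3.4] toolY deg -21.43
```

>>> play_rows(
  increments=[
    [0,0,0,0,-1,2,1],
    [0,0,0,0,0,0,-1],
    [0,0,0,0,0,0,-1],
    [0,0,0,0,0,0,-1],
    [0,0,0,0,0,0,-1],
  ],
)

```text
time_s: 1.7
ee_pos: [0.5458, 0.0479, 0.0128]
tool_rot: [3.14, -0.001, 1.196]
contact_force: [-2.7, 0.6, 5.8]
gripper_width: 0.0427
finger_force: 60.4
```

>>> play_rows(
  increments=[
    [0,0,0,0,0,0,-1],
    [0,0,0,0,0,0,-1],
    [0,0,0,0,0,0,-1],
    [0,0,0,0,0,0,-1],
  ],
)

```text
time_s: 2.03
ee_pos: [0.5458, 0.0479, 0.0128]
tool_rot: [3.14, -0.001, 1.196]
contact_force: [-2.8, 0.7, 8.4]
gripper_width: 0.0431
finger_force: 60.7
```

>>> play_rows(
  increments=[
    [0,0,0,0,0,-10,-1],
    [0,0,0,0,0,-35,-1],
    [0,0,0,0,0,-40,-1],
    [0,0,0,0,0,-40,-1],
    [0,0,0,0,0,0,-1],
  ],
)

```text
time_s: 2.45
ee_pos: [0.549, 0.0482, 0.1451]
tool_rot: [3.131, -0.006, 1.196]
contact_force: [1.5, 1.1, -2.9]
gripper_width: 0.0431
finger_force: 63.2
```

```bash
python3 - <<'E'
from h import *
to([.5533,.1615,.130])
print(ctrl.read_state())
im=get_image("wrist");cv2.imwrite("pics/w3.png",im["frame"]);W=wpts(im);f=im["frame"].astype(int)
p=ctrl.read_state()["ee_pos"]
r=np.hypot(W[...,0]-p[0],W[...,1]-p[1]);
for lo,hi in((p[2]+.022,p[2]+.033),(p[2]+.033,p[2]+.042)):
    B=W[(r<.024)&(W[...,2]>lo)&(W[...,2]<hi)]
    if len(B)>3:print(len(B),B.mean(0),cv2.minEnclosingCircle((B[:,:2]*1000).astype(np.float32)))
O=W[(W[...,2]>.096)&(W[...,2]<.108)&(np.hypot(W[...,0]-.5535,W[...,1]-.161)<.022)];print(len(O));print(cv2.minEnclosingCircle((O[:,:2]*1000).astype(np.float32)) if len(O) else 0)
E
```

```text
pos [0.549  0.0482 0.1451] rot [ 3.1311 -0.006   1.1957] F [ 1.5  1.1 -2.9] tool shift mm [106.9 -37.7  15.4] toolY deg -21.5
{'time_s': 2.45, 'q': array([-0.10454934,  0.22980878, -0.07530211,  1.77639504,  0.01941183,
        1.12401122, -0.56123252]), 'qd': array([-0.0026649 ,  0.06721353, -0.00116912,  0.08457889,  0.0066233 ,
       -0.12672955, -0.00572111]), 'joint_efforts': array([ 1.41167371e-01, -5.24712610e+01, -3.59862309e-02, -3.35957015e+01,
       -1.26236393e-01,  2.57924706e+00,  8.49864003e-02]), 'ee_pos': array([0.54901088, 0.04824053, 0.14514018]), 'tool_rot': array([ 3.13112103, -0.00602971,  1.19565317]), 'contact_force': array([ 1.5489073 ,  1.10976322, -2.87621517]), 'torque': array([ 0.00588339, -0.24387715,  0.00193567]), 'finger_force': 63.196363002061844, 'gripper_width': 0.04306310383170153}
4875 [0.5499423  0.05442356 0.17223762] ((547.6997680664062, 48.046180725097656), 23.964147567749023)
3522 [0.54887985 0.04950421 0.17996679] ((547.6700439453125, 47.991764068603516), 23.965211868286133)
2359
((553.2529907226562, 161.53814697265625), 16.59966278076172)
```

View pics/w3.png

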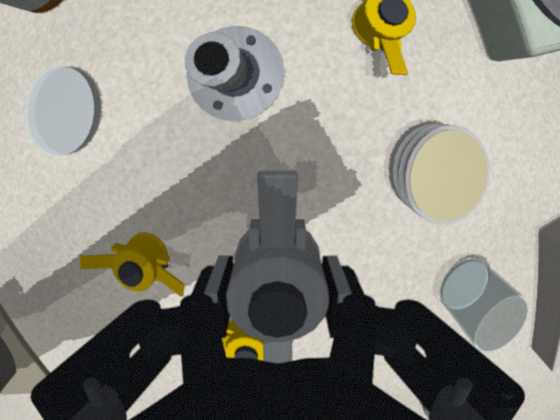

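The coupler is held upright, with its stub hole at (277,307). The outlet seal is at (212,58). I'll get the coupler's offset from the TCP off the stub hole.

```bash
cat > m.py <<'E'
from h import *
def hole(im,c,rad,z,thr=40):
    f=im["frame"];m=np.zeros(f.shape[:2],np.uint8);cv2.circle(m,c,rad,255,-1)
    m=((f.max(2)<thr)&(m>0)).astype(np.uint8);n,l,s,ct=cv2.connectedComponentsWithStats(m);i=1+np.argmax(s[1:,4])
    print("px",ct[i].round(1),s[i][2:]);return wplane(im,ct[i],z)[0]
E
python3 - <<'E'
from m import *
im=get_image("wrist");W=wpts(im);s=ctrl.read_state();p=s["ee_pos"];print(p.round(4),s["tool_rot"].round(4))
print("top depth z",np.nanmedian(W[300:314,268:286,2]),np.nanmedian(W[282:286,270:284,2]))
h=hole(im,(277,307),34,p[2]+.0372);print(h)
o=hole(im,(212,58),20,.104);print("seal",o)
Rm=R.from_euler('xyz',s["tool_rot"]).as_matrix();print("hole in tool mm",Rm.T@(h-p)*1000,"to go (tool mm)",Rm.T@(o-h)*1000)
E
```

```text
[0.5459 0.0478 0.1384] [ 3.1384e+00 -1.8000e-03  1.1957e+00]
top depth z 0.1780155899312456 0.17208328361777855
px [276.6 293.7] [ 57  33 592]
[0.54930236 0.05509729 0.17555049]
px [212.1  55.5] [ 34  32 852]
seal [0.55347046 0.16091693 0.104     ]
hole in tool mm [  8.13532628   0.59272621 -37.1838797 ] to go (tool mm) [ 99.86347125 -35.1155928   71.61582144]
```

```bash
python3 - <<'E'
from m import *
im=get_image("wrist");W=wpts(im);s=ctrl.read_state();p=s["ee_pos"];Rm=R.from_euler('xyz',s["tool_rot"]).as_matrix()
f=im["frame"].max(2);print(p.round(4),f[270:345:4,277],f[306,236:320:4]);print(W[270:345:4,277,2].round(4))
T=(W-p)@Rm
for lo,hi in((-.030,-.027),(-.0315,-.027),(-.042,-.034)):
    m=(T[...,2]>lo)&(T[...,2]<hi)&(np.hypot(T[...,0],T[...,1])<.03)&(np.abs(T[...,1])<.024)
    Q=T[m];print(len(Q),Q.min(0)*1000,Q.max(0)*1000)
    c=cv2.findContours(m.astype(np.uint8),0,1)[0];c=max(c,key=cv2.contourArea);print(cv2.boundingRect(c),cv2.minEnclosingCircle(c))
E
```

```text
[0.5447 0.0476 0.1364] [ 96  94  92  33  36  37  40  37  43  41  46  39  48  45  40  41  40  85
 108] [90 91 94 78 39 35 43 48 40 40 35 43 44 40 39 38 43 37 92 92 93]
[0.1665 0.1669 0.1668 0.169  0.1717 0.1749 0.1743 0.1755 0.1747 0.1741
 0.1756 0.1752 0.1749 0.1746 0.1744 0.1751 0.1752 0.167  0.1593]
1152 [-22.88022105 -23.94999659 -29.99847643] [ 21.16036571  23.94112237 -27.00142017]
(225, 254, 102, 41) ((275.5, 287.0), 50.74702072143555)
4497 [-22.88022105 -23.94999659 -31.4987054 ] [ 21.17608203  23.94112237 -27.00142017]
(218, 254, 118, 88) ((276.2213134765625, 289.3688659667969), 59.52076721191406)
3283 [-12.77058395 -23.98683529 -41.9797948 ] [ 11.61388393  23.9986327  -34.02698556]
(248, 284, 60, 54) ((277.4190368652344, 310.7226867675781), 29.88870620727539)
```

>>> play_rows(
  increments=[
    [0,0,0,27.5,-8.4,0,-1],
    [0,0,0,27.5,-8.4,0,-1],
    [0,0,0,27.5,-8.4,0,-1],
    [0,0,0,27.2,-8.4,0,-1],
    [0,0,0,0,0,0,-1],
  ],
)

```text
time_s: 3.02
ee_pos: [0.5517, 0.1691, 0.1342]
tool_rot: [-3.137, -0.001, 1.204]
contact_force: [-0.9, 1.7, -3.5]
gripper_width: 0.0429
finger_force: 63.0
```

>>> play_rows(
  increments=[
    [0,0,0,0,0,5,-1],
    [0,0,0,0,0,0,-1],
    [0,0,0,0,0,0,-1],
    [0,0,0,0,0,0,-1],
    [0,0,0,0,0,0,-1],
  ],
)

```text
time_s: 3.43
ee_pos: [0.554, 0.161, 0.1312]
tool_rot: [-3.142, 0.0, 1.194]
contact_force: [-0.5, 0.4, -4.1]
gripper_width: 0.0426
finger_force: 62.9
```

```bash
python3 - <<'E'
from h import *
to([.5536,.1621,.1155])
E
```

```text
pos [0.554  0.161  0.1312] rot [-3.1416e+00  4.0000e-04  1.1943e+00] F [-0.5  0.4 -4.1] tool shift mm [ 0.8 -0.8 15.7] toolY deg -21.57
```

>>> play_rows(
  increments=[
    [0,0,0,0.8,-0.8,6,-1],
    [0,0,0,0,0,6,-1],
    [0,0,0,0,0,3,-1],
    [0,0,0,0,0,0,-1],
    [0,0,0,0,0,0,-1],
  ],
)

```text
time_s: 3.85
ee_pos: [0.5533, 0.163, 0.1159]
tool_rot: [-3.141, 0.0, 1.196]
contact_force: [0.1, -0.1, -3.4]
gripper_width: 0.0427
finger_force: 63.0
```

>>> play_rows(
  increments=[
    [0,0,0,0,0,1.5,-1],
    [0,0,0,0,0,1.5,-1],
    [0,0,0,0,0,1,-1],
    [0,0,0,0,0,0,-1],
    [0,0,0,0,0,0,-1],
  ],
)

```text
time_s: 4.27
ee_pos: [0.5535, 0.1631, 0.1123]
tool_rot: [3.142, 0.0, 1.196]
contact_force: [-0.3, 0.2, -3.6]
gripper_width: 0.0428
finger_force: 63.0
```

>>> play_rows(
  increments=[
    [0,0,0,-0.8,0.4,1,-1],
    [0,0,0,0,0,1,-1],
    [0,0,0,0,0,1,-1],
    [0,0,0,0,0,0,-1],
    [0,0,0,0,0,0,-1],
  ],
)

```text
time_s: 4.68
ee_pos: [0.5536, 0.1622, 0.1092]
tool_rot: [-3.142, 0.0, 1.196]
contact_force: [-0.5, -0.8, -3.9]
gripper_width: 0.0428
finger_force: 63.0
```

>>> play_rows(
  increments=[
    [0,0,0,0,0,1,-1],
    [0,0,0,0,0,1,-1],
    [0,0,0,0,0,0,-1],
    [0,0,0,0,0,0,-1],
  ],
)

```text
time_s: 5.02
ee_pos: [0.5535, 0.1622, 0.1072]
tool_rot: [-3.142, 0.0, 1.196]
contact_force: [-0.1, -0.3, -2.8]
gripper_width: 0.0428
finger_force: 63.0
```

>>> play_rows(
  increments=[
    [0,0,0,0,0,1.5,-1],
    [0,0,0,0,0,1.5,-1],
    [0,0,0,0,0,1.5,-1],
    [0,0,0,0,0,0,-1],
    [0,0,0,0,0,0,-1],
  ],
)

```text
time_s: 5.43
ee_pos: [0.5535, 0.1622, 0.1027]
tool_rot: [-3.141, 0.0, 1.196]
contact_force: [0.2, -0.1, -3.0]
gripper_width: 0.0428
finger_force: 63.0
```

>>> play_rows(
  increments=[
    [0,0,0,0,0,1.5,-1],
    [0,0,0,0,0,1.5,-1],
    [0,0,0,0,0,1.5,-1],
    [0,0,0,0,0,0,-1],
    [0,0,0,0,0,0,-1],
  ],
)

```text
time_s: 5.85
ee_pos: [0.5535, 0.1622, 0.0982]
tool_rot: [-3.141, 0.0, 1.196]
contact_force: [-0.7, -0.1, -3.7]
gripper_width: 0.0428
finger_force: 63.0
```

The coupler dropped over the lip without any contact. I'll lower it onto the seal.

>>> play_rows(
  increments=[
    [0,0,0,0,0,3,-1],
    [0,0,0,0,0,3,-1],
    [0,0,0,0,0,3,-1],
    [0,0,0,0,0,3,-1],
    [0,0,0,0,0,0,-1],
  ],
)

```text
time_s: 6.27
ee_pos: [0.5533, 0.1621, 0.0855]
tool_rot: [-3.141, 0.0, 1.196]
contact_force: [0.8, 0.6, -3.7]
gripper_width: 0.0428
finger_force: 63.0
```

>>> play_rows(
  increments=[
    [0,0,0,0,0,1.5,-1],
    [0,0,0,0,0,1.5,-1],
    [0,0,0,0,0,1,-1],
    [0,0,0,0,0,0,-1],
    [0,0,0,0,0,0,-1],
  ],
)

```text
time_s: 6.68
ee_pos: [0.5536, 0.1622, 0.0823]
tool_rot: [-3.142, 0.0, 1.196]
contact_force: [0.2, -0.1, -4.0]
gripper_width: 0.0425
finger_force: 63.0
```

>>> play_rows(
  increments=[
    [0,0,0,0,0,1,-1],
    [0,0,0,0,0,1,-1],
    [0,0,0,0,0,0,-1],
    [0,0,0,0,0,0,-1],
  ],
)

```text
time_s: 7.02
ee_pos: [0.5538, 0.1623, 0.0806]
tool_rot: [3.141, -0.0, 1.196]
contact_force: [-0.7, -1.1, -0.4]
gripper_width: 0.0428
finger_force: 63.2
```

>>> play_rows(
  increments=[
    [0,0,0,0,0,1,-1],
    [0,0,0,0,0,0.5,-1],
    [0,0,0,0,0,0,-1],
    [0,0,0,0,0,0,-1],
  ],
)

```text
time_s: 7.35
ee_pos: [0.5538, 0.1623, 0.0793]
tool_rot: [3.141, -0.0, 1.196]
contact_force: [-2.2, -1.5, 3.7]
gripper_width: 0.0426
finger_force: 63.8
```

It rests on the seal, pressing about 7 N. I'll ease off a little and release.

>>> play_rows(
  increments=[
    [0,0,0,0,0,-0.7,-1],
    [0,0,0,0,0,0,-0.2],
    [0,0,0,0,0,0,0.3],
    [0,0,0,0,0,0,1],
    [0,0,0,0,0,0,1],
  ],
)

```text
time_s: 7.77
ee_pos: [0.5536, 0.1622, 0.0794]
tool_rot: [-3.142, 0.0, 1.196]
contact_force: [-0.3, 0.2, 0.1]
gripper_width: 0.0772
finger_force: 0.0
```

>>> play_rows(
  increments=[
    [0,0,0,0,0,0,1],
    [0,0,0,0,0,0,1],
    [0,0,0,0,0,-20,1],
    [0,0,0,0,0,-40,1],
    [0,0,0,0,0,-30,1],
  ],
)

```text
time_s: 8.18
ee_pos: [0.5534, 0.1622, 0.1712]
tool_rot: [-3.141, 0.0, 1.196]
contact_force: [1.8, 1.2, 1.6]
gripper_width: 0.0853
finger_force: 0.0
```

```bash
python3 - <<'E'
from m import *
im=get_image("wrist");W=wpts(im);s=ctrl.read_state();print(s["ee_pos"].round(4),s["tool_rot"].round(4),s["contact_force"].round(1),s["gripper_width"])
cv2.imwrite("pics/w4.png",im["frame"])
r=np.hypot(W[...,0]-.5535,W[...,1]-.1615)
for lo,hi,rr in((.113,.122,.016),(.104,.1125,.026)):
    B=W[(r<rr)&(W[...,2]>lo)&(W[...,2]<hi)];print(len(B),B.mean(0),cv2.minEnclosingCircle((B[:,:2]*1000).astype(np.float32)))
P=W[(r<.07)&(r>.03)&(W[...,2]>.085)&(W[...,2]<.13)];print(len(P),P.mean(0),P[:,2].max());q=P[:,:2]-[.5535,.1615];w,v=np.linalg.eigh(q.T@q);print(np.degrees(np.arctan2(v[1,1],v[0,1])))
E
```

```text
[0.5562 0.1632 0.1778] [ 3.1349 -0.0057  1.1958] [1.5 1.  5.9] 0.08551982337889817
998 [0.55301028 0.16180536 0.11667555] ((552.8334350585938, 161.13075256347656), 12.02004623413086)
2130 [0.55373641 0.16364704 0.10867648] ((552.5145263671875, 161.06336975097656), 22.229841232299805)
1633 [0.55374348 0.16380783 0.10852774] 0.11685434517555215
68.63098954020245
```

View pics/w4.png

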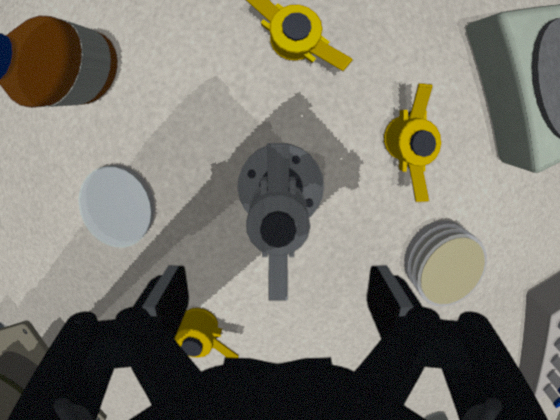

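The coupler stands upright on the outlet at (278,225), with both arms raised and in line with the image's vertical. I'll turn the gripper 90° so the fingers line up with the arms.

>>> play_rows(
  increments=[
    [0,0,-0.125,0,0,0,1],
    [0,0,-0.125,0,0,0,1],
    [0,0,-0.125,0,0,0,1],
    [0,0,-0.125,0,0,0,1],
    [0,0,-0.125,0,0,0,1],
  ],
)

```text
time_s: 8.65
ee_pos: [0.5536, 0.1622, 0.1694]
tool_rot: [3.142, 0.0, 1.827]
contact_force: [-0.2, 0.1, -0.1]
gripper_width: 0.0854
finger_force: 0.0
```

>>> play_rows(
  increments=[
    [0,0,-0.125,0,0,0,1],
    [0,0,-0.125,0,0,0,1],
    [0,0,-0.125,0,0,0,1],
    [0,0,-0.125,0,0,0,1],
    [0,0,-0.125,0,0,0,1],
  ],
)

```text
time_s: 9.07
ee_pos: [0.5536, 0.1622, 0.1694]
tool_rot: [3.142, 0.0, 2.452]
contact_force: [-0.2, 0.0, -0.3]
gripper_width: 0.0855
finger_force: 0.0
```

>>> play_rows(
  increments=[
    [0,0,-0.125,0,0,0,1],
    [0,0,-0.125,0,0,0,1],
    [0,0,-0.072,0,0,0,1],
    [0,0,0,0,0,0,1],
    [0,0,0,0,0,0,1],
  ],
)

```text
time_s: 9.48
ee_pos: [0.5536, 0.1621, 0.1694]
tool_rot: [3.142, -0.0, 2.765]
contact_force: [-0.1, -0.2, -0.4]
gripper_width: 0.0856
finger_force: 0.0
```

```bash
python3 - <<'E'
from h import *
to([.553,.1613,.125])
E
```

```text
pos [0.5536 0.1621 0.1694] rot [ 3.1415 -0.      2.765 ] F [-0.1 -0.2 -0.4] tool shift mm [ 0.3 -1.  44.4] toolY deg 68.42
```

>>> play_rows(
  increments=[
    [0,0,0,0.3,-1,15,0.7],
    [0,0,0,0,0,20,0.7],
    [0,0,0,0,0,15,0.7],
    [0,0,0,0,0,5,0.7],
    [0,0,0,0,0,0,0.7],
  ],
)

```text
time_s: 9.9
ee_pos: [0.5521, 0.1611, 0.1133]
tool_rot: [-3.14, -0.002, 2.766]
contact_force: [-1.0, -0.0, 0.4]
gripper_width: 0.0726
finger_force: 0.0
```

>>> play_rows(
  increments=[
    [0,0,0,0,0,1,0.7],
    [0,0,0,0,0,2,0.7],
    [0,0,0,0,0,2,0.7],
    [0,0,0,0,0,2,0.7],
  ],
)

```text
time_s: 10.23
ee_pos: [0.5533, 0.1615, 0.1081]
tool_rot: [3.141, 0.001, 2.767]
contact_force: [0.0, 0.2, 0.5]
gripper_width: 0.0728
finger_force: 0.0
```

```bash
python3 - <<'E'
from m import *
to([.553,.1613,.1])
a=get_image("wrist")["frame"];b=get_image("side")["frame"][120:260,190:340]
cv2.imwrite("pics/w5.png",np.hstack([a[120:420,100:460],cv2.resize(b,(321,300),interpolation=2)]))
E
```

```text
pos [0.5533 0.1615 0.1081] rot [3.1409e+00 1.0000e-03 2.7674e+00] F [0.  0.2 0.5] tool shift mm [ 0.2 -0.3  8.1] toolY deg 68.56
```

View pics/w5.png

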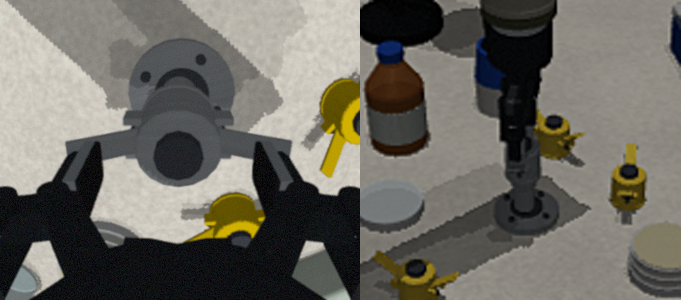

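The fingers sit symmetrically over both arms: the arm tips are at crop columns 66 and 290, around the axis at column 178. I'll press down gently.

>>> play_rows(
  increments=[
    [0,0,0,0,0,2,0.7],
    [0,0,0,0,0,2,0.7],
    [0,0,0,0,0,2,0.7],
    [0,0,0,0,0,0,0.7],
  ],
)

```text
time_s: 10.67
ee_pos: [0.5528, 0.1613, 0.1011]
tool_rot: [-3.141, -0.0, 2.768]
contact_force: [0.2, -0.5, 0.5]
gripper_width: 0.0727
finger_force: 0.4
```

>>> play_rows(
  increments=[
    [0,0,0,0,0,2,0.7],
    [0,0,0,0,0,2,0.7],
    [0,0,0,0,0,2,0.7],
    [0,0,0,0,0,0,0.7],
  ],
)

```text
time_s: 11.0
ee_pos: [0.5537, 0.162, 0.0965]
tool_rot: [3.14, 0.002, 2.768]
contact_force: [-1.9, 0.5, 10.8]
gripper_width: 0.0727
finger_force: 4.2
```

>>> play_rows(
  increments=[
    [0,0,0,0,0,2,0.7],
    [0,0,0,0,0,2,0.7],
    [0,0,0,0,0,2,0.7],
    [0,0,0,0,0,0,0.7],
  ],
)

```text
time_s: 11.33
ee_pos: [0.5543, 0.1621, 0.091]
tool_rot: [3.139, 0.003, 2.768]
contact_force: [-0.9, 0.5, 11.7]
gripper_width: 0.0726
finger_force: 4.9
```

>>> play_rows(
  increments=[
    [0,0,0,0.5,-0.8,2,0.7],
    [0,0,0,0,0,2,0.7],
    [0,0,0,0,0,2,0.7],
    [0,0,0,0,0,0,0.7],
  ],
)

```text
time_s: 11.67
ee_pos: [0.554, 0.1615, 0.0855]
tool_rot: [3.139, 0.004, 2.768]
contact_force: [0.3, 0.3, 13.3]
gripper_width: 0.0722
finger_force: 5.9
```

>>> play_rows(
  increments=[
    [0,0,0,0,0,2,0.7],
    [0,0,0,0,0,2,0.7],
    [0,0,0,0,0,2,0.7],
    [0,0,0,0,0,0,0.7],
  ],
)

```text
time_s: 12.0
ee_pos: [0.5542, 0.1617, 0.0797]
tool_rot: [3.138, 0.004, 2.768]
contact_force: [0.1, 0.8, 12.5]
gripper_width: 0.0721
finger_force: 8.9
```

```bash
python3 - <<'E'
from m import *
to([.553,.1613,.065])
a=get_image("wrist");cv2.imwrite("pics/w6.png",a["frame"][120:420,60:500])
E
```

```text
pos [0.5542 0.1617 0.0797] rot [3.1383 0.004  2.7678] F [ 0.1  0.8 12.5] tool shift mm [ 1.  -0.8 14.7] toolY deg 68.58
```

View pics/w6.png

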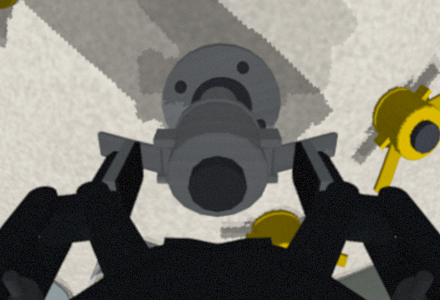

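Both arms have swung evenly to about level. I'll keep pressing down.

>>> play_rows(
  increments=[
    [0,0,0,0.6,-0.6,2,0.7],
    [0,0,0,0,0,2,0.7],
    [0,0,0,0,0,2,0.7],
    [0,0,0,0,0,0,0.7],
  ],
)

```text
time_s: 12.38
ee_pos: [0.5538, 0.1615, 0.0735]
tool_rot: [3.138, 0.005, 2.768]
contact_force: [3.6, 0.2, 10.4]
gripper_width: 0.0727
finger_force: 5.4
```

>>> play_rows(
  increments=[
    [0,0,0,0,0,2,0.7],
    [0,0,0,0,0,2,0.7],
    [0,0,0,0,0,2,0.7],
    [0,0,0,0,0,0,0.7],
  ],
)

```text
time_s: 12.72
ee_pos: [0.5531, 0.161, 0.0669]
tool_rot: [3.139, 0.003, 2.768]
contact_force: [1.6, -0.2, 9.1]
gripper_width: 0.0727
finger_force: 4.0
```

>>> play_rows(
  increments=[
    [0,0,0,0,0,2,0.7],
    [0,0,0,0,0,2,0.7],
    [0,0,0,0,0,0,0.7],
    [0,0,0,0,0,0,0.7],
  ],
)

```text
time_s: 13.05
ee_pos: [0.5527, 0.1609, 0.0626]
tool_rot: [3.14, 0.002, 2.768]
contact_force: [1.8, 0.4, 7.5]
gripper_width: 0.0724
finger_force: 3.4
```

```bash
cat > arms.py <<'E'
from m import *
to([.553,.1613,.063])
im=get_image("wrist");W=wpts(im);d=np.array([.365,.931]);e=np.array([-.931,.365])
q=W[...,:2]-np.array([.553,.1613]);t=q@d*1000;n=q@e*1000;z=W[...,2]*1000
f=im["frame"].astype(int);ok=(f.max(2)>50)&(f.max(2)-f.min(2)<40)
for sg in(1,-1):
    for lo in range(22,66,4):
        m=ok&(sg*t>lo)&(sg*t<lo+4)&(abs(n)<8)&(z>20)&(z<120)
        if m.sum()>3: print(sg,lo,m.sum(),z[m].min().round(1),np.median(z[m]).round(1),z[m].max().round(1))
B=W[(np.hypot(q[...,0],q[...,1])<.014)&(z>112)&(z<122)];print("stub",len(B),B.mean(0),cv2.minEnclosingCircle((B[:,:2]*1000).astype(np.float32)))
E
python3 arms.py
```

```text
pos [0.5527 0.1609 0.0626] rot [3.1396e+00 2.4000e-03 2.7677e+00] F [1.8 0.4 7.5] tool shift mm [-0.1  0.4 -0.4] toolY deg 68.58
1 22 170 88.8 91.2 93.8
1 26 177 84.7 87.0 94.1
1 30 90 65.3 75.2 84.3
1 34 87 54.0 65.3 107.9
1 38 53 50.8 55.6 108.5
1 42 8 77.1 83.7 100.1
1 46 38 77.8 90.3 102.5
1 54 7 113.2 113.9 114.6
-1 22 184 67.3 91.7 105.6
-1 26 211 85.2 88.0 94.3
-1 30 129 71.8 81.1 87.2
-1 34 148 63.9 73.8 101.8
-1 38 51 56.7 62.7 108.2
-1 42 50 52.8 56.9 62.2
-1 46 20 53.6 79.2 100.1
-1 50 34 79.6 92.3 102.5
-1 54 8 111.1 112.9 113.8
stub 2724 [0.55083011 0.16175019 0.11480449] ((552.4185180664062, 161.19552612304688), 12.401659965515137)
```

Both arms are past 60° below level and within about 0.1 rad of each other. I'll centre slightly and close slowly.

>>> play_rows(
  increments=[
    [0,0,0,0,0.9,0,0.65],
    [0,0,0,0,0,0,0.6],
    [0,0,0,0,0,0,0.56],
    [0,0,0,0,0,0,0.52],
  ],
)

```text
time_s: 13.43
ee_pos: [0.5527, 0.1613, 0.0622]
tool_rot: [3.141, 0.002, 2.767]
contact_force: [0.2, -1.2, 5.0]
gripper_width: 0.0651
finger_force: 3.9
```

>>> play_rows(
  increments=[
    [0,0,0,0,0,0,0.48],
    [0,0,0,0,0,0,0.44],
    [0,0,0,0,0,0,0.4],
    [0,0,0,0,0,0,0.37],
  ],
)

```text
time_s: 13.77
ee_pos: [0.5523, 0.1614, 0.0618]
tool_rot: [3.141, 0.001, 2.768]
contact_force: [5.5, 0.2, 3.6]
gripper_width: 0.0582
finger_force: 5.2
```

```bash
python3 arms.py
```

```text
pos [0.5523 0.1614 0.0618] rot [3.1407e+00 1.1000e-03 2.7677e+00] F [5.5 0.2 3.6] tool shift mm [-0.7  0.1 -1.2] toolY deg 68.58
1 22 345 45.7 89.2 93.9
1 26 152 45.5 83.8 99.6
1 38 17 72.7 86.8 118.8
1 42 6 118.7 119.1 119.9
1 58 5 119.2 119.8 120.0
-1 22 174 67.7 90.5 94.2
-1 26 295 46.7 84.2 94.6
-1 30 33 47.2 62.6 100.8
-1 38 5 72.2 73.4 84.0
-1 42 17 72.7 118.0 119.8
-1 46 8 106.9 118.7 119.6
-1 50 5 107.8 108.7 109.9
stub 2625 [0.55048308 0.16201252 0.11481148] ((552.3043823242188, 161.65878295898438), 12.301237106323242)
```

>>> play_rows(
  increments=[
    [0,0,0,0,0.3,0,0.34],
    [0,0,0,0,0,0,0.31],
    [0,0,0,0,0,0,0.28],
    [0,0,0,0,0,0,0.28],
  ],
)

```text
time_s: 14.15
ee_pos: [0.5526, 0.1621, 0.0619]
tool_rot: [3.14, 0.001, 2.768]
contact_force: [5.2, 0.3, 3.2]
gripper_width: 0.0555
finger_force: 45.7
```

>>> play_rows(
  increments=[
    [0,0,0,0,0,0,0.25],
    [0,0,0,0,0,0,0.22],
    [0,0,0,0,0,0,0.2],
    [0,0,0,0,0,0,0.2],
  ],
)

```text
time_s: 14.48
ee_pos: [0.5526, 0.1621, 0.0619]
tool_rot: [3.14, 0.001, 2.768]
contact_force: [4.9, 1.0, 4.2]
gripper_width: 0.0553
finger_force: 62.2
```

Width reads 55.3 mm. The gripper reads about 1.2 mm low on the 44 mm body, so this matches the 57 mm over the closed arms. I'll release and retreat.

>>> play_rows(
  increments=[
    [0,0,0,0,0,0,0.4],
    [0,0,0,0,0,0,0.7],
    [0,0,0,0,0,0,1],
    [0,0,0,0,0,0,1],
    [0,0,0,0,0,-10,1],
  ],
)

```text
time_s: 14.9
ee_pos: [0.5502, 0.1611, 0.0697]
tool_rot: [-3.139, -0.003, 2.768]
contact_force: [-0.7, 0.5, -0.1]
gripper_width: 0.0853
finger_force: 0.0
```

>>> play_rows(
  increments=[
    [0,0,0,0,0,-30,1],
    [0,0,0,0,0,-40,1],
    [0,0,0,0,0,-30,1],
    [0,0,0,0,0,0,1],
    [0,0,0,0,0,0,1],
  ],
)

```text
time_s: 15.32
ee_pos: [0.5528, 0.162, 0.1742]
tool_rot: [3.139, 0.003, 2.768]
contact_force: [0.8, 0.3, -1.4]
gripper_width: 0.0854
finger_force: 0.0
```

```bash
python3 arms.py; python3 - <<'E'
from m import *
a=get_image("wrist")["frame"];b=get_image("side");c=get_image("scene")
W=pts(b);B=W[(np.hypot(W[...,0]-.551,W[...,1]-.16)<.012)&(W[...,2]>.1)&(W[...,2]<.13)];print("side stub z",len(B),np.median(B[:,2]))
x=cv2.resize(a[60:360,130:430],(400,400),interpolation=2);y=cv2.resize(b["frame"][150:240,222:312],(400,400),interpolation=2)
cv2.imwrite("pics/fin.png",np.hstack([x,y]))
E
```

```text
pos [0.5528 0.162  0.1742] rot [3.1392 0.0033 2.7678] F [ 0.8  0.3 -1.4] tool shift mm [-1.000e-01 -9.000e-01  1.112e+02] toolY deg 68.58
1 22 107 47.6 89.5 94.9
1 26 69 47.4 84.3 93.6
-1 22 97 47.4 89.8 94.1
-1 26 83 46.1 84.3 93.2
stub 942 [0.55187707 0.16152549 0.11473831] ((552.3193359375, 161.45065307617188), 12.008758544921875)
side stub z 59 0.11446214176516878
```

View pics/fin.png

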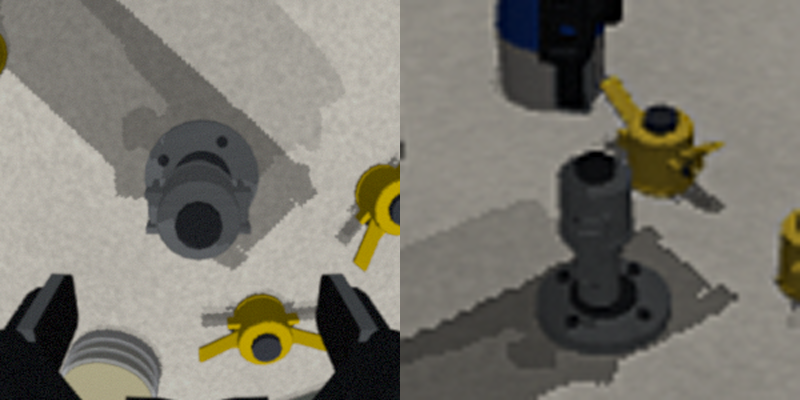

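The final view shows the coupler upright at (200,225), with both arms down against its sides. The stub top is at 114.7 mm, down from 116.7, which puts the rim at about 65 mm, its locked height. The gripper is clear, so I'll hand in.

```bash
python3 -c "
from rig import order
print(order.hand_in())"
```

```text
the job is handed in; nothing more can be done
None
```

The coupler is seated and locked on the outlet (rim about 65 mm above the bench, both cam arms home), the gripper is clear of it, and the job was handed in at about 15.5 s; no verdict came back.

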